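# Dock the sample rack over the threshold

## Task

Dock the loaded tube rack: take the end nearest the docking bay and, without ramming the bay's raised threshold, tip that end up onto it while the back end stays on the desk; slide the rack on, back end still low, until its middle is over the threshold, and then down behind it so that it lies flat on the bay floor. Slide it on until it squeezes the sprung end stop lightly, with about 8 N for half a second, and leave it resting against the stop. Never ram the stop, tip the rack steeply or carry it through the air, and leave the other things on the desk alone.

Things in the scene. Friction and masses are not known exactly. Their poses are not given: they have to be found in the camera images.
- rack: loaded tube rack: blue block 140 long (x), 96 wide (y), 40 high; tube caps to 49 high over the middle 84 x 84; at each end an upright fin to pinch, 14 thick (y), 20 long, z 40 to 78, centred 57 from the middle. 0.35 to 0.65 kg. Origin: centre of its underside; x points to its leading end, which faces the bay
- rack_front (a point): middle of the rack's lower leading edge (rack x +70, z 0)
- rack_back (a point): middle of the rack's lower back edge (rack x -70, z 0)
- rack_front_fin (a point): grip point on the leading fin (rack x +57, z 64)
- rack_back_fin (a point): grip point on the back fin (rack x -57, z 64)
- bay: fixed docking bay; the way in is along its +x. Origin on the desk under the outer face of its threshold, on the centre line. Threshold bar x 0 to 12, 20 high, 150 wide; then a flat floor 12 above the desk to x 248. Two side guides, 112 apart inside, tops 42 above the desk, x 75 to 195, with flared lead-ins from x 53; none beside x 0 to 50
- stop: fixed block of the end stop, 34 x 70 x 46, on the bay floor at bay x 222; origin under its centre, axes as the bay's. Its rubber buffer, 70 wide, 5 to 31 above the floor, faces the threshold; its setting differs and is not measured: face 31 to 65 in front of this origin (bay x 157 to 191). It yields up to 14 along +x, 2 N per mm from first touch; a released rack creeps back till friction holds it
- spare_rack: bystander: blue box rack 130 x 130 x 45, leave alone; origin under its centre
- clear_cover: bystander: clear plastic open box 135 x 135 x 50, leave alone; origin under its centre
- sanitizer: bystander: white pump bottle 62 across, 183 high, leave alone; origin under its centre
- marker: bystander: marker pen 140 long, 18 thick, lying, leave alone; origin under its middle
- phone: bystander: black phone 150 x 72 x 9 lying flat, leave alone; origin under its centre
- tube_jar: bystander: white jar 60 across, 80 high, leave alone; origin under its centre
Not all that is in view belongs to the job. What is shaped like the rack but turquoise is not meant.

How it is judged (in metres and radians):
On the way, in this order (a step that is already met when the one before it is completed fails the run):
1. the rack's leading edge is over the threshold, tipped up, with its back edge still on the desk (x of rack_front in the frame of bay above 0.005 m and height (world z) of rack_front above 0.015 m and height (world z) of rack_back below 0.008 m and angle between rack's own z axis and vertical above 0.08 rad), for 0.2 s.
2. the rack lies flat on the bay floor behind the threshold and squeezes the end stop with 4 to 13 N for 0.3 s (x of rack_back in the frame of bay above 0.01 m and angle between rack's own z axis and vertical below 0.04 rad and contact force between rack and stop between 4 and 13 N), for 0.3 s.
At the end, for the whole second after the job is handed in: the rack rests released and still, flat on the bay floor (tilt under 0.04 rad, underside 12 mm up within 3 mm), wholly behind the threshold bar, straight within 0.12 rad, and still touching the end stop's buffer (over 0.3 N) (angle between rack's own z axis and vertical below 0.04 rad and height (world z) of rack between 0.009 and 0.015 m and x of rack_back in the frame of bay above 0.01 m and angle between the x axis of rack and the x axis of bay, either way round below 0.12 rad and contact force between rack and stop above 0.3 N and linear speed of rack below 0.01 m/s).
It fails at once if the rack's back edge comes more than 15 mm off the desk before the rack's middle is over the threshold (height (world z) of rack_back above 0.015 m and x of rack in the frame of bay below -0.012 m).
It fails at once if the rack is carried through the air (middle of its underside over 45 mm up) or tipped more than 0.45 rad (height (world z) of rack above 0.045 m or angle between rack's own z axis and vertical above 0.45 rad).
It fails at once if the end stop is rammed (over 18 N) (contact force between rack and stop above 18 N).
It fails at once if the rack is rammed against the front of the threshold (over 25 N while its leading edge is not yet over it) (contact force between rack and bay above 25 N and x of rack_front in the frame of bay below 0.003 m).
It fails at once if a bystander is moved by more than 30 mm (distance of any of spare_rack, clear_cover, sanitizer, marker, phone, tube_jar from where it was at the start of the episode above 0.03 m).
It also fails if it takes over 72 s, if anything falls off the work surface, if the arm or the gripper's body presses on something with over 40 N, if the wrist force passes 120 N, or if a joint passes its speed limit or range.

## Robot

A 6-joint arm with a two-finger parallel gripper is mounted at the origin on the work surface. World frame = base frame: x ahead of the robot, y to its left, z up, the work surface at z = 0. Lengths are in m, angles in degrees, forces in N, time in s.
With the tool pointing down it reaches from about 0.375 to 0.9 m from the base axis. Payload 3.1 kg.
Tool frame: the origin (TCP) lies between the finger pads; the fingertips stand 11 mm ahead of it and the grasp point (between the pads) lies 8 mm behind it; z points along the fingers, y is the line along which they close (so a half turn about z gives the same grasp; the last joint's range is limited). The gripper opens to 87 mm and grips with 3 to 60 N. Pads are 19 mm wide; open, the fingers measure 117 mm over their backs; the gripper's body (75 mm by 190 mm) begins 51 mm behind the grasp point.
Start: joints at [58.986, 30.224, 82.088, -0, 67.689, -10.227], TCP at [0.222, 0.584, 0.234] pointing down, gripper open.
Joint ranges: [-176.69, 176.69], [-43.24, 126.21], [12.49, 139.97], [-82, 262], [0, 151.66], [-163.58, 163.58]. Speed limits (degrees/s): [159.86, 159.86, 180, 180, 180, 180].

## Interface

Orientations are given as a 3x3 rotation matrix whose columns are the frame's x, y, z axes.
In Python, from rig import bot, viewer, workorder, nets gives the robot as it stands. The module is installed in compiled form; this text tells all that it offers.
- The arm moves only by the tool move_arm, never from a script. Its argument "increments" is a list of rows, each a list of 7 numbers: the shift along the tool's x, y, z normalised to -1 to 1, where 1 is 0.3 m, then the turn, a rotation vector about the tool's x, y, z normalised to -1 to 1, where 1 is pi rad, then the opening, from 0 (shut) to 1 (fully open). In form: [[tx, ty, tz, wx, wy, wz, grip], ...]. A call has 1 to 10 rows; each row is the pose to reach, as a shift and turn from the pose commanded when the call began, along the tool's axes at that moment, turning the shorter way round; what a row does not reach only later rows make up. A row lasts 1/12 s, in which the tool goes at most 41.7 mm and 7.16 degrees, less where a joint would pass 70% of its speed; a pose out of reach is approached as far as the arm can. A call with a number of a shift or a turn outside -1 to 1 is refused whole. A call with a gripper value outside its range is refused whole. The fingers move at their own pace and stop on an object; the grip force is fixed at half the most. Time passes only in rows, so rows that repeat a pose let the fingers close. It gives the time, the measured TCP pose, the force, the opening and the grip force at its end, in the units of the state.
- bot.read_state(): the state, without advancing time (a new reading comes with each control period).
- viewer.capture(name): name is "scene" or "side" or "wrist"; returns a dict with "image" (384x512x3 uint8, blue, green, red), "K" (3x3 intrinsics, pixels), "dist" ([k1, k2, p1, p2, k3] as OpenCV has them; the pictures are not rectified), "eye" and "orientation" of the camera in the world. Camera axes: x right, y up, looking along -z (the intrinsics and any distortion apply to the point x, -y, -z); pixel columns grow to the right and rows downward; lengths in m; the calibration is good to about 2 mm. A picture is of the moment at which its call begins. There is no depth.
- workorder.hand_in(): hands the job in; it is judged then, once.
Trained networks look in the newest picture that a camera, given by its name, has taken for a name from the list of things; names that differ only in an ending like _2 or _b are one class to them, and where a whole thing is asked for, a point or a joint stands for the part that bears it (a point fixed in the world has none). Each returns a list of dicts, best first, with "conf" (0 to 1); they miss things now and then, are a little off and sometimes report something else, mostly with a low value. They report only what shows in the picture. A call takes as long as a camera call. They do not tell look-alikes from the thing itself.
- nets.find_in(camera, thing): "location" ([column, row] in pixels, amid what is visible of it).
The state is a dict: "time_s": time; "joint_positions": joint angles; "qvel": joint speeds; "tau": joint torques, N m; "position": TCP position; "tcp_rot": TCP orientation; "force": force on the tool from outside, world axes, zero at the start; "moment": the same for the moment, N m; "opening": opening from 0.0 (shut) to 1.0 (fully open); "grasp_force": force on a finger pad.
Only numpy, scipy, OpenCV 4.12 (cv2) and the standard library are available. Lean on these libraries where they do the work, as an engineer would, in place of code of your own. Each camera call takes 0.05 s, during which the arm holds its last target. There are 200 camera calls.

## Working session

There is one attempt and no reset: what is moved stays moved. The work goes in short steps, Python scripts to look and compute and a tool call to move; the robot and the scene stay as the last step left them, time stands still between calls to the robot, and variables do not carry over. Pictures are saved under pics/ and viewed, at most 10 in all, crops included, and the job is handed in when it is done.

Besides the shell and the picture viewer there is one more tool, called after "Emit:" as a command line: name --pt "numbers of a row" for each row, then --argument value for the rest. move_arm: Moves the arm, as the interface text tells. Its arguments: {"type":"object","properties":{"increments":{"type":"array"}},"required":["increments"]}

```bash
mkdir -p pics; cat > h.py <<'E'
import numpy as np, cv2
from rig import bot, viewer, workorder, nets
def ray(c,uv):
    p=cv2.undistortPoints(np.array([[uv]],float),np.array(c["K"]),np.array(c["dist"]))[0,0]
    d=np.array(c["orientation"])@np.array([p[0],-p[1],-1]); return np.array(c["eye"]),d
def at(c,uv,z):
    e,d=ray(c,uv); return e+d*(z-e[2])/d[2]
def proj(c,P):
    R=np.array(c["orientation"]); q=(np.atleast_2d(P)-np.array(c["eye"]))@R; q=q*[1,-1,-1]
    return cv2.projectPoints(q,np.zeros(3),np.zeros(3),np.array(c["K"]),np.array(c["dist"]))[0][:,0]
E
python3 - <<'E'
from h import *
ims=[]
for n in ["scene","side"]:
    c=viewer.capture(n); cv2.imwrite(f"pics/{n}0.png",c["image"]); print(n,np.round(c["eye"],3))
    for t,z in [("rack",.03),("rack_front_fin",.064),("rack_back_fin",.064),("bay",.01),("stop",.035),("spare_rack",.03),("clear_cover",.03),("sanitizer",.09),("marker",.009),("phone",.005),("tube_jar",.04)]:
        for d in nets.find_in(n,t)[:3]: print(t,np.round(d["conf"],2),np.round(d["location"]),np.round(at(c,d["location"],z),3))
s=bot.read_state();print(s)
E
```

```text
scene [ 0.86  -0.444  1.055]
rack 0.72 [292. 168.] [0.522 0.177 0.03 ]
rack 0.66 [333. 128.] [0.539 0.379 0.03 ]
rack 0.56 [231. 146.] [0.326 0.134 0.03 ]
rack_front_fin 0.84 [229. 150.] [0.347 0.1   0.064]
rack_front_fin 0.82 [334. 126.] [0.549 0.361 0.064]
rack_front_fin 0.61 [289. 171.] [0.53  0.143 0.064]
rack_back_fin 0.8 [288. 170.] [0.528 0.143 0.064]
rack_back_fin 0.76 [335. 128.] [0.555 0.356 0.064]
rack_back_fin 0.58 [229. 146.] [0.338 0.11  0.064]
bay 0.9 [248. 227.] [ 0.527 -0.047  0.01 ]
stop 0.64 [226. 248.] [ 0.526 -0.14   0.035]
spare_rack 0.84 [377. 178.] [0.741 0.292 0.03 ]
clear_cover 0.81 [319. 287.] [ 0.778 -0.083  0.03 ]
clear_cover 0.21 [228. 250.] [ 0.531 -0.141  0.03 ]
sanitizer 0.94 [ 96. 285.] [ 0.353 -0.413  0.09 ]
marker 0.8 [343. 241.] [0.761 0.072 0.009]
marker 0.58 [226. 250.] [ 0.519 -0.137  0.009]
phone 0.58 [269.  96.] [0.285 0.391 0.005]
tube_jar 0.89 [226. 348.] [ 0.682 -0.337  0.04 ]
side [ 0.387 -0.753  0.972]
rack 0.94 [250. 172.] [0.508 0.168 0.03 ]
rack 0.75 [245. 130.] [0.525 0.383 0.03 ]
rack 0.63 [195. 191.] [0.324 0.115 0.03 ]
rack_front_
[... 821 characters left out ...]
e-03,
        6.76896049e+01, -1.02292921e+01]), 'qvel': array([ 0.02876624, -0.06810128, -0.06431757,  0.04959259,  0.044068  ,
        0.08100008]), 'tau': array([-4.33923378e-04, -4.40015280e+01, -1.76985776e+01,  6.36439864e-02,
        5.03600948e-02, -4.72186386e-06]), 'position': array([0.22175704, 0.58431752, 0.23356563]), 'tcp_rot': array([[-9.34920388e-01,  3.54857531e-01, -1.12198700e-05],
       [ 3.54857530e-01,  9.34920388e-01,  2.83052902e-05],
       [ 2.05340306e-05,  2.24817375e-05, -1.00000000e+00]]), 'force': array([7.14542657e-01, 1.14128115e-04, 6.09421027e-02]), 'moment': array([ 0.0166737 , -0.04195426,  0.00312327]), 'grasp_force': 0.0, 'opening': 0.9970663509711928}
```

View pics/scene0.png

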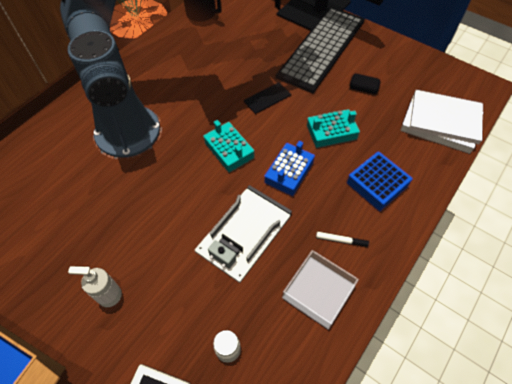

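View pics/side0.png

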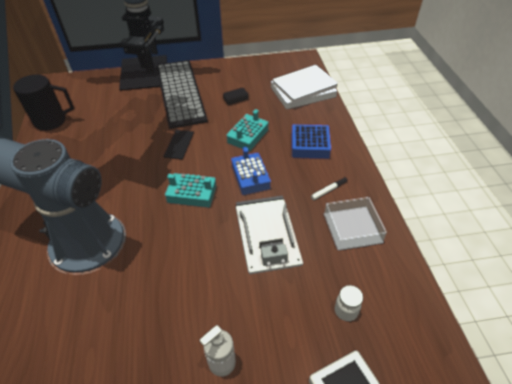

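```bash
cat >> h.py <<'E'
from scipy.optimize import minimize
def box(x0,x1,y0,y1,z0,z1): return np.array([[x,y,z] for x in(x0,x1) for y in(y0,y1) for z in(z0,z1)],float)
RACK=[box(-.07,.07,-.048,.048,0,.04),box(-.042,.042,-.042,.042,.04,.049),box(.047,.067,-.007,.007,.04,.078),box(-.067,-.047,-.007,.007,.04,.078)]
BAY=[box(0,.012,-.075,.075,0,.02),box(.012,.248,-.075,.075,0,.012)]
def place(P,p):
    c,s=np.cos(p[2]),np.sin(p[2]); return np.c_[p[0]+c*P[:,0]-s*P[:,1],p[1]+s*P[:,0]+c*P[:,1],P[:,2]+(p[3] if len(p)>3 else 0)]
S=6
def render(c,parts,p):
    h,w=c["image"].shape[:2]; m=np.zeros((h,w),np.uint8)
    for P in parts:
        u=proj(c,place(P,p)); cv2.fillPoly(m,[cv2.convexHull(np.round(u*16).astype(np.int32))],255,cv2.LINE_AA,4)
    return m/255.
def fit(cs,masks,parts,p0):
    f=lambda p:sum(np.abs(cv2.GaussianBlur(render(c,parts,p)-m,(0,0),1.)).sum() for c,m in zip(cs,masks))
    best=min((minimize(f,np.array(p0)+d,method="Nelder-Mead",options=dict(initial_simplex=np.array(p0)+d+np.array([[0,0,0],[.015,0,0],[0,.015,0],[0,0,.15]]),xatol=1e-4,fatol=.1)) for d in ([0,0,0],[.01,-.01,.2],[-.01,.01,-.2])),key=lambda r:r.fun)
    return best.x,best.fun/sum(m.sum() for m in masks)
def comp(m,uv):
    n,l,st,ce=cv2.connectedComponentsWithStats(m.astype(np.uint8)); 
    ids=[i for i in range(1,n) if st[i,4]>30]; 
    d=[np.hypot(*(ce[i]-uv))-np.sqrt(st[i,4]) for i in ids]; return l==ids[int(np.argmin(d))]
def bluemask(c,uv):
    h=cv2.cvtColor(c["image"],cv2.COLOR_BGR2HSV); m=(h[...,0]>103)&(h[...,0]<130)&(h[...,1]>120)&(h[...,2]>50)
    m=comp(m,uv); cn=cv2.findContours(m.astype(np.uint8),cv2.RETR_EXTERNAL,cv2.CHAIN_APPROX_NONE)[0]
    o=np.zeros(m.shape,np.uint8); cv2.drawContours(o,cn,-1,1,-1); return o.astype(float)
def baymask(c,uv):
    h=cv2.cvtColor(c["image"],cv2.COLOR_BGR2HSV); m=(h[...,1]<60)&(h[...,2]>120)
    n,l,st,ce=cv2.connectedComponentsWithStats(m.astype(np.uint8)); k=l==l[int(uv[1]),int(uv[0])]
    o=np.zeros(m.shape,np.uint8); cv2.fillConvexPoly(o,cv2.convexHull(np.argwhere(k)[:,::-1].astype(np.int32)),1); return o.astype(float)
E
python3 - <<'E'
from h import *
cs=[viewer.capture(n) for n in("scene","side")]
rm=[bluemask(cs[0],(290,168)),bluemask(cs[1],(250,172))]
bm=[baymask(cs[0],(262,205)),baymask(cs[1],(263,222))]
print([m.sum() for m in rm+bm])
for k in ([0,1],[0],[1]):
    r=fit([cs[i] for i in k],[rm[i] for i in k],RACK,[.515,.165,-1.4]); b=fit([cs[i] for i in k],[bm[i] for i in k],BAY,[.515,.075,-1.5]); print(k,r,b)
    if len(k)==2: R,B=r[0],b[0]
out=[]
for c,uv in zip(cs,[(250,200),(262,205)]):
    im=c["image"].copy()
    big=cv2.resize(im[120:290,180:320],None,fx=2.8,fy=3.5) if 0 else cv2.resize(im[130:290,190:310],None,fx=3.3,fy=3.3,interpolation=cv2.INTER_CUBIC)
    for parts,p,col in((RACK,R,(0,255,255)),(BAY,B,(0,0,255))):
        for P in parts:
            u=(proj(c,place(P,p))-[190,130]+.5)*3.3
            cv2.polylines(big,[cv2.convexHull(u.astype(np.int32))],True,col,1)
    out.append(big)
cv2.imwrite("pics/fit.png",np.hstack(out))
E
```

```text
[np.float64(957.0), np.float64(473.0), np.float64(4643.0), np.float64(3765.0)]
[0, 1] (array([ 0.51116695,  0.17927171, -1.43184805]), np.float64(1.1538170383366433)) (array([ 0.52061303,  0.06282458, -1.54841275]), np.float64(0.07763525704487491))
[0] (array([ 0.51093085,  0.1795425 , -1.41676137]), np.float64(0.8177067850187859)) (array([ 0.51830605,  0.06153147, -1.53165367]), np.float64(0.070962464742499))
[1] (array([ 0.51169807,  0.19454858, -1.51750391]), np.float64(1.7239390711667444)) (array([ 0.52158656,  0.06435033, -1.55977268]), np.float64(0.08580588732484323))
```

View pics/fit.png

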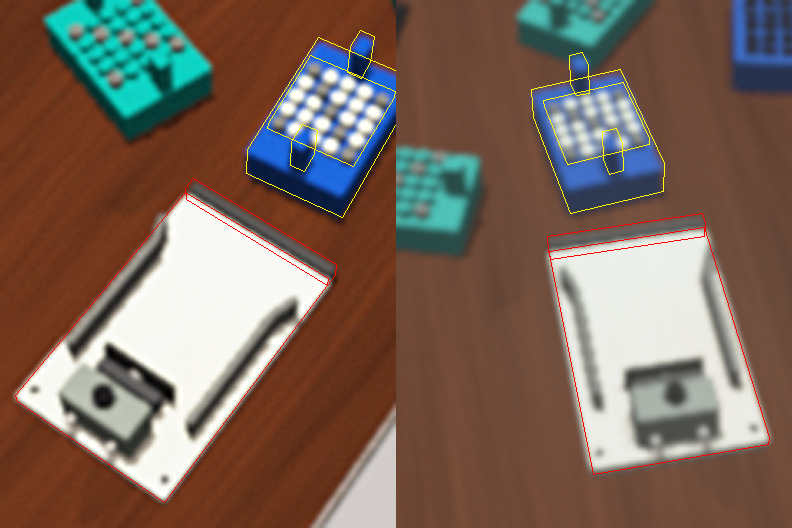

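Emit:
move_arm --pt "-0.71 -0.49 -0.22 0 0 0.344 1" --pt "-0.71 -0.49 -0.22 0 0 0.344 1" --pt "-0.71 -0.49 -0.22 0 0 0.344 1" --pt "-0.71 -0.49 -0.22 0 0 0.344 1" --pt "-0.71 -0.49 -0.22 0 0 0.344 1" --pt "-0.71 -0.49 -0.22 0 0 0.344 1" --pt "-0.71 -0.49 -0.22 0 0 0.344 1" --pt "-0.71 -0.49 -0.22 0 0 0.344 1" --pt "-0.71 -0.49 -0.22 0 0 0.344 1" --pt "-0.71 -0.49 -0.22 0 0 0.344 1"

```text
time_s: 2.13
position: [0.3693, 0.3707, 0.2999]
tcp_rot: [[-0.124, 0.992, 0.0], [0.992, 0.124, 0.0], [0.0, 0.001, -1.0]]
force: [-0.1, -0.2, -0.3]
opening: 0.999
grasp_force: 0.0
```

Emit:
move_arm --pt "-0.75 0.4 -0.1 0 0 0 1" --pt "-0.75 0.4 -0.1 0 0 0 1" --pt "-0.75 0.4 -0.1 0 0 0 1" --pt "-0.75 0.4 -0.1 0 0 0 1" --pt "-0.75 0.4 -0.1 0 0 0 1" --pt "-0.75 0.4 -0.1 0 0 0 1" --pt "-0.75 0.4 -0.1 0 0 0 1" --pt "-0.75 0.4 -0.1 0 0 0 1"

```text
time_s: 2.8
position: [0.5182, 0.1613, 0.3297]
tcp_rot: [[-0.125, 0.992, 0.001], [0.992, 0.125, -0.0], [-0.0, 0.001, -1.0]]
force: [0.4, 0.7, 0.0]
opening: 1.0
grasp_force: 0.0
```

```bash
python3 - <<'E'
from h import *
c=viewer.capture("wrist"); cv2.imwrite("pics/w1.png",c["image"]); print(np.round(c["eye"],4),np.round(c["orientation"],3),c["dist"]); print(bot.read_state()["position"])
for t,z in [("rack_front_fin",.064),("rack_back_fin",.064),("stop",.035),("rack",.03),("bay",.01)]:
    for d in nets.find_in("wrist",t)[:3]: print(t,np.round(d["conf"],2),np.round(d["location"]),np.round(at(c,d["location"],z),3))
E
```

```text
[0.5085 0.2324 0.4802] [[ 0.992 -0.121 -0.034]
 [ 0.125  0.958  0.259]
 [ 0.001 -0.261  0.965]] [-0.03955399  0.          0.          0.          0.        ]
[0.51653038 0.16284946 0.32928215]
rack_front_fin 0.75 [279.  23.] [0.523 0.35  0.064]
rack_front_fin 0.69 [254. 148.] [0.51  0.182 0.064]
rack_front_fin 0.59 [127. 161.] [0.328 0.141 0.064]
rack_back_fin 0.9 [254. 148.] [0.51  0.183 0.064]
rack_back_fin 0.75 [276.  20.] [0.518 0.352 0.064]
rack_back_fin 0.57 [110.  18.] [0.302 0.33  0.064]
stop 0.52 [252. 149.] [0.507 0.177 0.035]
stop 0.44 [229. 305.] [ 0.499 -0.105  0.035]
rack 0.85 [256. 151.] [0.514 0.174 0.03 ]
rack 0.69 [124. 158.] [0.309 0.138 0.03 ]
rack 0.58 [278.  21.] [0.522 0.361 0.03 ]
bay 0.87 [243. 243.] [0.512 0.007 0.01 ]
```

View pics/w1.png

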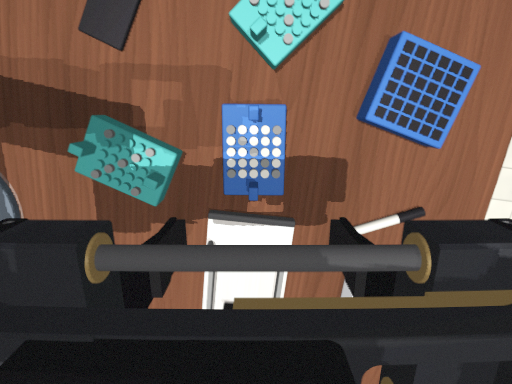

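```bash
cat >> h.py <<'E'
def bluemask(c,uv,close=3):
    b,g,r=[c["image"][...,i].astype(int) for i in range(3)]
    m=(b>35)&(b>1.35*r)&(b>1.3*g)
    m=comp(m,uv).astype(np.uint8); cn=cv2.findContours(m,cv2.RETR_EXTERNAL,cv2.CHAIN_APPROX_NONE)[0]
    o=np.zeros(m.shape,np.uint8); cv2.drawContours(o,cn,-1,1,-1); return cv2.morphologyEx(o,cv2.MORPH_OPEN,np.ones((2,2),np.uint8)).astype(float)
E
python3 - <<'E'
from h import *
cs=[viewer.capture(n) for n in("wrist","scene","side")]
rm=[bluemask(c,u) for c,u in zip(cs,[(254,150),(290,168),(250,172)])]
print([m.sum() for m in rm])
for k in ([0],[1],[2],[0,1,2]):
    r=fit([cs[i] for i in k],[rm[i] for i in k],RACK,[.511,.175,-1.5]); print(k,r)
FL=[box(.012,.248,-.075,.075,0,.012)]
bm=[baymask(cs[1],(262,205)),baymask(cs[2],(263,222))]
b=fit(cs[1:],bm,FL,[.52,.065,-1.55]);print(b)
out=[]
for c,(x,y),f in zip(cs,[(190,80),(190,130),(190,130)],(2.2,2.2,2.2)):
    big=cv2.resize(c["image"][y:y+160,x:x+120],None,fx=f,fy=f,interpolation=cv2.INTER_CUBIC)
    for parts,p,col in((RACK,r[0],(0,255,255)),(BAY,b[0],(0,0,255))):
        for P in parts: cv2.polylines(big,[cv2.convexHull(((proj(c,place(P,p))-[x,y]+.5)*f).astype(np.int32))],True,col,1)
    out.append(big)
cv2.imwrite("pics/fit2.png",np.hstack(out))
E
```

```text
[np.float64(5700.0), np.float64(1610.0), np.float64(718.0)]
[0] (array([ 0.51222115,  0.17397293, -1.45125168]), np.float64(0.05175025799793602))
[1] (array([ 0.51695588,  0.17493918, -1.42217408]), np.float64(0.08278392010411784))
[2] (array([ 0.51215579,  0.17204745, -1.52559584]), np.float64(0.8371345288580497))
[0, 1, 2] (array([ 0.51337759,  0.17312179, -1.45644807]), np.float64(0.13601082886190707))
(array([ 0.52069292,  0.06327667, -1.5481038 ]), np.float64(0.02504564508003672))
```

View pics/fit2.png

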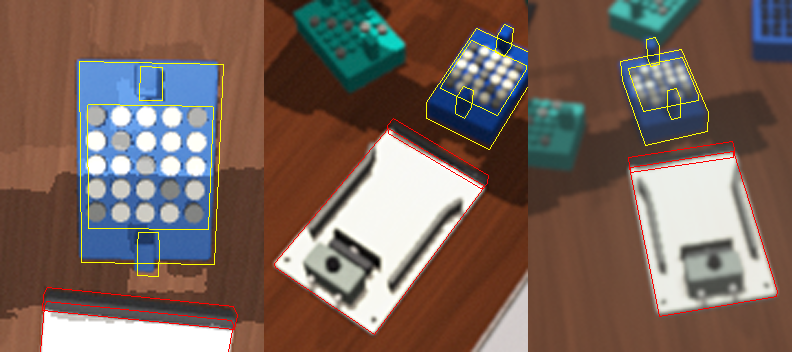

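Emit:
move_arm --pt "-0.15 -0.011 0.13 0 0 0 1" --pt "-0.153 -0.011 0.27 0 0 0 1" --pt "-0.153 -0.011 0.4 0 0 0 1" --pt "-0.153 -0.011 0.53 0 0 0 1" --pt "-0.153 -0.011 0.6 0 0 0 1" --pt "-0.153 -0.011 0.6 0 0 0 1" --pt "-0.153 -0.011 0.6 0 0 0 1" --pt "-0.153 -0.011 0.6 0 0 0 1"

```text
time_s: 3.92
position: [0.5203, 0.1178, 0.1511]
tcp_rot: [[-0.128, 0.992, 0.003], [0.992, 0.128, 0.0], [-0.0, 0.003, -1.0]]
force: [1.0, 0.4, 1.0]
opening: 0.998
grasp_force: 0.0
```

```bash
python3 - <<'E'
from h import *
c=viewer.capture("wrist"); print(bot.read_state()["position"])
m=bluemask(c,(254,200))
r=fit([c],[m],RACK,[.512,.1735,-1.455]); print(m.sum(),r)
big=cv2.resize(c["image"],None,fx=1.3,fy=1.3)
for p,col in((r[0],(0,255,0)),([.5125,.1735,-1.455],(0,255,255))):
  for P in RACK: cv2.polylines(big,[cv2.convexHull((proj(c,place(P,p))*1.3).astype(np.int32))],True,col,1)
cv2.imwrite("pics/w2.png",big)
E
```

```text
[0.52076537 0.11776535 0.15175983]
17234.0 (array([ 0.51208062,  0.17301235, -1.45451856]), np.float64(0.04207766200069125))
```

View pics/w2.png

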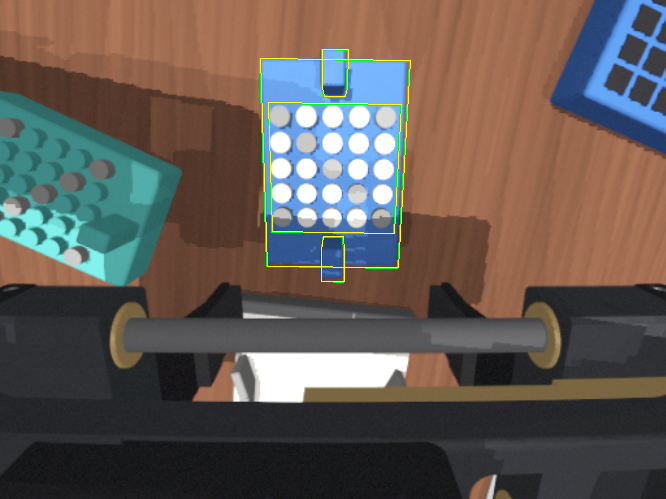

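Emit:
move_arm --pt "-0.003 -0.007 0.1 0 0 0 1" --pt "-0.003 -0.007 0.2 0 0 0 1" --pt "-0.003 -0.007 0.28 0 0 0 1" --pt "-0.003 -0.007 0.315 0 0 0 1" --pt "-0.003 -0.007 0.315 0 0 0 0.6" --pt "-0.003 -0.007 0.315 0 0 0 0.4" --pt "-0.003 -0.007 0.315 0 0 0 0.25" --pt "-0.003 -0.007 0.315 0 0 0 0.1" --pt "-0.003 -0.007 0.315 0 0 0 0" --pt "-0.003 -0.007 0.315 0 0 0 0"

```text
time_s: 4.8
position: [0.5176, 0.1163, 0.0561]
tcp_rot: [[-0.127, 0.992, 0.002], [0.992, 0.127, 0.0], [-0.0, 0.002, -1.0]]
force: [0.9, 0.4, -0.9]
opening: 0.632
grasp_force: 0.0
```

Emit:
move_arm --pt "0 0 0 0 0 0 0" --pt "0 0 0 0 0 0 0" --pt "0 0 0 0 0 0 0" --pt "0 0 0 0 0 0 0"

```text
time_s: 5.13
position: [0.5169, 0.1162, 0.055]
tcp_rot: [[-0.127, 0.992, -0.0], [0.992, 0.127, -0.0], [-0.0, -0.0, -1.0]]
force: [0.2, -0.9, 0.4]
opening: 0.327
grasp_force: 0.0
```

Emit:
move_arm --pt "0 0 0 0 0 0 0" --pt "0 0 0 0 0 0 0" --pt "0 0 0 0 0 0 0" --pt "0 0 0 0 0 0 0" --pt "0 0 0 0 0 0 0"

```text
time_s: 5.55
position: [0.5171, 0.1162, 0.055]
tcp_rot: [[-0.127, 0.992, 0.0], [0.992, 0.127, -0.0], [-0.0, 0.0, -1.0]]
force: [1.4, -0.6, -1.2]
opening: 0.159
grasp_force: 29.9
```

```bash
cat > plan.py <<'E'
import sys
from h import *
from scipy.spatial.transform import Rotation as Ro
O=np.array([.5207,.0633,0]); Y=-1.548
G=np.array([.057,0,.055])   # tcp in rack
BR=np.array([[np.cos(Y),-np.sin(Y),0],[np.sin(Y),np.cos(Y),0],[0,0,1]])
F=np.diag([-1,1,-1.])       # tool axes in rack
def cur(v=True):
    s=bot.read_state(); R=np.array(s["tcp_rot"]); RR=BR.T@R@F   # rack in bay
    p=BR.T@(s["position"]-O)-RR@G; b=p+RR@[-.07,0,0]; f=p+RR@[.07,0,0]
    th=np.arcsin(RR[2,0]); psi=np.arctan2(RR[1,0],RR[0,0])
    if v: print("t%.1f mid %s back %s front %s th %.3f psi %.3f roll %.3f F %s g%.0f"%(s["time_s"],np.round(p*1e3,1),np.round(b*1e3,1),np.round(f*1e3,1),th,psi,RR[2,1],np.round(BR.T@s["force"],1),s["grasp_force"]))
    return s,R,b,th,psi
def rows(ws,s,R):
    """ws: (xb,yb,zb,th,psi) of the back edge in bay"""
    for xb,yb,zb,th,psi in ws:
        RR=Ro.from_euler("ZY",[psi,-th]).as_matrix()
        p=np.array([xb,yb,zb])+RR@[.07,0,0]; T=BR@(p+RR@G)+O; RT=BR@RR@F
        d=R.T@(T-s["position"])/.3; w=Ro.from_matrix(R.T@RT).as_rotvec()/np.pi
        print(list(np.round(np.r_[d,w],3)))
E
python3 - <<'E'
from plan import *
s,R,b,th,psi=cur()
# tilt about back edge, then straighten about the front fin
A=[(b[0],b[1],.001*k/6,.2*k/6,psi) for k in range(1,7)]
f=b+BR.T@(R@F)@[.127,0,0]
B=[]
for k in range(1,4):
    a=psi*(1-k/3); B.append((f[0]-.1245*np.cos(a),f[1]*(1-k/3)-.1245*np.sin(a),.001,.2,a))
rows(A+B,s,R)
E
```

```text
t5.5 mid [-109.7   -8.3   -0. ] back [-1.793e+02 -1.560e+01 -1.000e-01] front [-40.1  -1.   -0. ] th 0.000 psi 0.104 roll 0.000 F [ 0.6  1.4 -1.2] g30
[np.float64(0.006), np.float64(0.0), np.float64(-0.015), np.float64(0.0), np.float64(-0.011), np.float64(-0.0)]
[np.float64(0.013), np.float64(0.0), np.float64(-0.029), np.float64(0.0), np.float64(-0.021), np.float64(-0.0)]
[np.float64(0.02), np.float64(0.0), np.float64(-0.043), np.float64(0.0), np.float64(-0.032), np.float64(-0.0)]
[np.float64(0.028), np.float64(0.0), np.float64(-0.057), np.float64(0.0), np.float64(-0.042), np.float64(-0.0)]
[np.float64(0.036), np.float64(0.0), np.float64(-0.071), np.float64(0.0), np.float64(-0.053), np.float64(-0.0)]
[np.float64(0.045), np.float64(0.0), np.float64(-0.084), np.float64(0.0), np.float64(-0.064), np.float64(-0.0)]
[np.float64(0.036), np.float64(0.004), np.float64(-0.084), np.float64(0.001), np.float64(-0.064), np.float64(0.011)]
[np.float64(0.036), np.float64(0.008), np.float64(-0.084), np.float64(0.002), np.float64(-0.064), np.float64(0.022)]
[np.float64(0.035), np.float64(0.012), np.float64(-0.084), np.float64(0.003), np.float64(-0.064), np.float64(0.033)]
```

Emit:
move_arm --pt "0.006 0 -0.015 0 -0.011 0 0" --pt "0.013 0 -0.029 0 -0.021 0 0" --pt "0.02 0 -0.043 0 -0.032 0 0" --pt "0.028 0 -0.057 0 -0.042 0 0" --pt "0.036 0 -0.071 0 -0.053 0 0" --pt "0.045 0 -0.084 0 -0.064 0 0" --pt "0.04 0.004 -0.084 0.001 -0.064 0.011 0" --pt "0.036 0.008 -0.084 0.002 -0.064 0.022 0" --pt "0.035 0.012 -0.084 0.003 -0.064 0.033 0" --pt "0.035 0.012 -0.084 0.003 -0.064 0.033 0"

```text
time_s: 6.38
position: [0.5186, 0.1272, 0.0797]
tcp_rot: [[-0.022, 1.0, 0.004], [0.98, 0.023, -0.2], [-0.2, -0.001, -0.98]]
force: [0.7, 0.2, -3.2]
opening: 0.154
grasp_force: 29.9
```

```bash
python3 - <<'E'
from plan import *
s,R,b,th,psi=cur()
c=viewer.capture("wrist"); d=viewer.capture("scene")
cv2.imwrite("pics/w3.png",np.hstack([cv2.resize(c["image"][0:300,100:420],None,fx=1.2,fy=1.2),cv2.resize(d["image"][120:280,190:330],(315,360),interpolation=cv2.INTER_CUBIC)]))
N=8
W=[(b[0]+(-.125-b[0])*k/N,b[1]*(1-k/N),.001,.2,0) for k in range(1,N+1)]
rows(W,s,R)
E
```

```text
t6.4 mid [-108.8   -0.7   14.4] back [-177.3   -0.7    0.4] front [-40.2  -0.6  28.4] th 0.201 psi 0.000 roll -0.001 F [-0.2  0.7 -3.2] g30
[np.float64(-0.022), np.float64(0.0), np.float64(0.003), np.float64(-0.0), np.float64(0.0), np.float64(0.0)]
[np.float64(-0.043), np.float64(0.0), np.float64(0.007), np.float64(-0.0), np.float64(0.0), np.float64(0.0)]
[np.float64(-0.065), np.float64(0.001), np.float64(0.012), np.float64(-0.0), np.float64(0.0), np.float64(0.0)]
[np.float64(-0.086), np.float64(0.001), np.float64(0.016), np.float64(-0.0), np.float64(0.0), np.float64(0.0)]
[np.float64(-0.107), np.float64(0.001), np.float64(0.02), np.float64(-0.0), np.float64(0.0), np.float64(0.0)]
[np.float64(-0.129), np.float64(0.002), np.float64(0.025), np.float64(-0.0), np.float64(0.0), np.float64(0.0)]
[np.float64(-0.15), np.float64(0.002), np.float64(0.029), np.float64(-0.0), np.float64(0.0), np.float64(0.0)]
[np.float64(-0.172), np.float64(0.002), np.float64(0.033), np.float64(-0.0), np.float64(0.0), np.float64(0.0)]
```

View pics/w3.png

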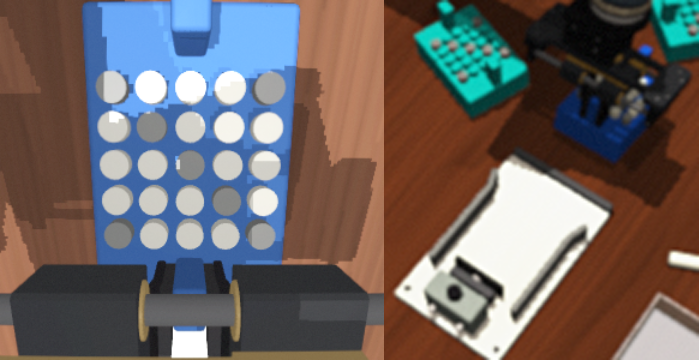

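Emit:
move_arm --pt "-0.022 0 0.003 0 0 0 0" --pt "-0.043 0 0.007 0 0 0 0" --pt "-0.065 0.001 0.012 0 0 0 0" --pt "-0.086 0.001 0.016 0 0 0 0" --pt "-0.107 0.001 0.02 0 0 0 0" --pt "-0.129 0.002 0.025 0 0 0 0" --pt "-0.15 0.002 0.029 0 0 0 0" --pt "-0.172 0.002 0.033 0 0 0 0" --pt "-0.172 0.002 0.033 0 0 0 0" --pt "-0.172 0.002 0.033 0 0 0 0"

```text
time_s: 7.32
position: [0.521, 0.0741, 0.0809]
tcp_rot: [[-0.022, 1.0, 0.006], [0.98, 0.022, -0.2], [-0.2, 0.001, -0.98]]
force: [-0.1, 0.0, -4.6]
opening: 0.162
grasp_force: 30.0
```

Emit:
move_arm --pt "0 0 0 0 0 0 0" --pt "0 0 0 0 0 0 0" --pt "0 0 0 0 0 0 0" --pt "0 0 0 0 0 0 0"

```text
time_s: 7.65
position: [0.5209, 0.0749, 0.0808]
tcp_rot: [[-0.023, 1.0, 0.006], [0.98, 0.024, -0.2], [-0.2, 0.001, -0.98]]
force: [-0.6, -0.2, -3.4]
opening: 0.156
grasp_force: 30.0
```

```bash
python3 - <<'E'
from plan import *
s,R,b,th,psi=cur()
c=viewer.capture("side"); 
m=bluemask(c,(255,200))
N=9
W=[]
for k in range(1,N+1):
    xb=b[0]+(-.063-b[0])*k/N; W.append((xb,b[1]*(1-k/N),.0005,max(.2,np.arctan(.0225/-xb)+.005),0))
rows(W,s,R); print(W[-1])
E
```

```text
t7.7 mid [-56.5   0.5  15.6] back [-125.1    0.5    1.6] front [12.1  0.6 29.6] th 0.201 psi 0.001 roll 0.001 F [ 0.2 -0.6 -3.4] g30
[np.float64(-0.022), np.float64(-0.0), np.float64(0.009), np.float64(0.0), np.float64(0.0), np.float64(0.0)]
[np.float64(-0.044), np.float64(-0.001), np.float64(0.011), np.float64(0.0), np.float64(-0.001), np.float64(0.0)]
[np.float64(-0.064), np.float64(-0.001), np.float64(0.01), np.float64(0.0), np.float64(-0.005), np.float64(0.0)]
[np.float64(-0.084), np.float64(-0.001), np.float64(0.009), np.float64(0.0), np.float64(-0.01), np.float64(0.0)]
[np.float64(-0.103), np.float64(-0.001), np.float64(0.007), np.float64(0.0), np.float64(-0.015), np.float64(0.0)]
[np.float64(-0.121), np.float64(-0.001), np.float64(0.003), np.float64(0.0), np.float64(-0.021), np.float64(0.0)]
[np.float64(-0.139), np.float64(-0.001), np.float64(-0.001), np.float64(0.0), np.float64(-0.028), np.float64(0.0)]
[np.float64(-0.156), np.float64(-0.002), np.float64(-0.007), np.float64(0.0), np.float64(-0.037), np.float64(0.0)]
[np.float64(-0.171), np.float64(-0.002), np.float64(-0.015), np.float64(0.0), np.float64(-0.047), np.float64(0.0)]
(np.float64(-0.063), np.float64(0.0), 0.0005, np.float64(0.3480239404207034), 0)
```

Emit:
move_arm --pt "-0.022 0 0.007 0 0 0 0" --pt "-0.044 -0.001 0.009 0 -0.001 0 0" --pt "-0.064 -0.001 0.009 0 -0.005 0 0" --pt "-0.084 -0.001 0.009 0 -0.01 0 0" --pt "-0.103 -0.001 0.007 0 -0.015 0 0" --pt "-0.121 -0.001 0.003 0 -0.021 0 0" --pt "-0.139 -0.001 -0.001 0 -0.028 0 0" --pt "-0.156 -0.002 -0.007 0 -0.037 0 0" --pt "-0.171 -0.002 -0.015 0 -0.047 0 0" --pt "-0.171 -0.002 -0.015 0 -0.047 0 0"

```text
time_s: 8.53
position: [0.5219, 0.025, 0.0961]
tcp_rot: [[-0.022, 1.0, 0.01], [0.939, 0.024, -0.343], [-0.343, 0.002, -0.939]]
force: [0.2, -0.2, -2.7]
opening: 0.159
grasp_force: 30.0
```

```bash
python3 - <<'E'
from plan import *
s,R,b,th,psi=cur()
# pivot: middle of underside at z .023, mid x from now to .012, th -> 0, then front down
ws=[]
m0=b[0]+.07*np.cos(th)
N=9
for k in range(1,N+1):
    t=th*(1-k/N); mx=m0+(.014-m0)*k/N; z=.0235
    ws.append((mx-.07*np.cos(t),0,z-.07*np.sin(t),t,0))
rows(ws,s,R); print(m0)
c=viewer.capture("side"); d=viewer.capture("wrist")
cv2.imwrite("pics/w4.png",np.hstack([cv2.resize(c["image"][130:280,200:320],(320,400),interpolation=cv2.INTER_CUBIC),cv2.resize(d["image"][0:300,100:420],(400,375))[:375] if 0 else cv2.resize(d["image"][0:320,96:416],(400,400))]))
E
```

```text
t8.5 mid [ 3.7  0.4 24.8] back [-62.1   0.4   0.8] front [69.4  0.5 48.9] th 0.351 psi 0.001 roll 0.002 F [ 0.2  0.2 -2.7] g30
[np.float64(-0.009), np.float64(-0.001), np.float64(0.013), np.float64(0.001), np.float64(0.012), np.float64(0.0)]
[np.float64(-0.019), np.float64(-0.001), np.float64(0.022), np.float64(0.001), np.float64(0.025), np.float64(0.0)]
[np.float64(-0.029), np.float64(-0.001), np.float64(0.032), np.float64(0.001), np.float64(0.037), np.float64(0.0)]
[np.float64(-0.039), np.float64(-0.001), np.float64(0.041), np.float64(0.001), np.float64(0.05), np.float64(0.0)]
[np.float64(-0.048), np.float64(-0.001), np.float64(0.051), np.float64(0.001), np.float64(0.062), np.float64(0.0)]
[np.float64(-0.057), np.float64(-0.001), np.float64(0.061), np.float64(0.001), np.float64(0.074), np.float64(0.0)]
[np.float64(-0.066), np.float64(-0.001), np.float64(0.071), np.float64(0.001), np.float64(0.087), np.float64(0.0)]
[np.float64(-0.074), np.float64(-0.001), np.float64(0.082), np.float64(0.001), np.float64(0.099), np.float64(0.0)]
[np.float64(-0.082), np.float64(-0.001), np.float64(0.092), np.float64(0.001), np.float64(0.112), np.float64(0.0)]
0.0036781283673791437
```

View pics/w4.png

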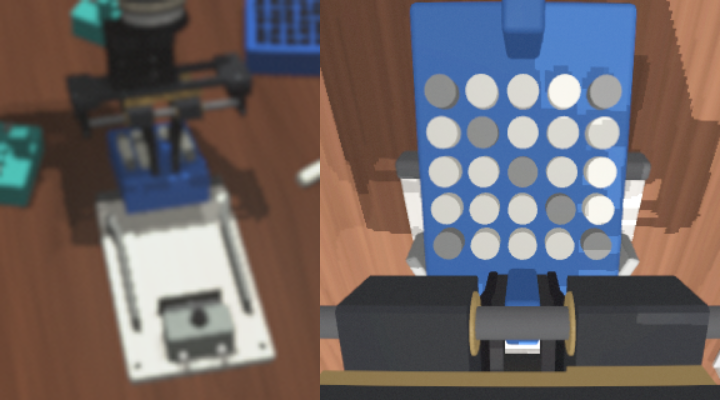

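Emit:
move_arm --pt "-0.009 -0.001 0.013 0 0.012 0 0" --pt "-0.019 -0.001 0.022 0 0.025 0 0" --pt "-0.029 -0.001 0.032 0 0.037 0 0" --pt "-0.039 -0.001 0.041 0 0.05 0 0" --pt "-0.048 -0.001 0.051 0 0.062 0 0" --pt "-0.057 -0.001 0.061 0 0.074 0 0" --pt "-0.066 -0.001 0.071 0 0.087 0 0" --pt "-0.074 -0.001 0.082 0 0.099 0 0" --pt "-0.082 -0.001 0.092 0 0.112 0 0" --pt "-0.082 -0.001 0.092 0 0.112 0 0"

```text
time_s: 9.47
position: [0.5224, -0.0093, 0.0777]
tcp_rot: [[-0.021, 1.0, 0.001], [1.0, 0.021, 0.003], [0.003, 0.002, -1.0]]
force: [1.2, -0.2, -4.6]
opening: 0.157
grasp_force: 30.0
```

```bash
python3 - <<'E'
from plan import *
s,R,b,th,psi=cur()
# front sinks to 13 mm; underside stays 1.5 mm over the bar's inner corner (x 12, z 20) while the back travels to x 8
ws=[]
N=10
for k in range(1,N+1):
    xb=b[0]+(-.008-b[0])*k/N; f=xb+.14
    a=min(1,k/4); zf=.0235+(.0135-.0235)*a
    t=-np.arctan((.0215-zf)/(f-.012)) if zf<.0215 else 0
    zb=zf-.14*np.sin(t); ws.append((xb,0,zb,t,0))
rows(ws,s,R); print(ws[-1])
E
```

```text
t9.5 mid [15.5  0.2 22.9] back [-54.5   0.4  23.1] front [85.5  0.1 22.6] th -0.003 psi -0.002 roll 0.002 F [ 0.2  1.2 -4.6] g30
[np.float64(-0.016), np.float64(-0.0), np.float64(0.005), np.float64(0.0), np.float64(0.001), np.float64(-0.001)]
[np.float64(-0.037), np.float64(-0.0), np.float64(0.012), np.float64(0.001), np.float64(0.011), np.float64(-0.001)]
[np.float64(-0.057), np.float64(0.0), np.float64(0.02), np.float64(0.001), np.float64(0.019), np.float64(-0.001)]
[np.float64(-0.076), np.float64(0.0), np.float64(0.027), np.float64(0.001), np.float64(0.027), np.float64(-0.001)]
[np.float64(-0.091), np.float64(0.0), np.float64(0.027), np.float64(0.001), np.float64(0.025), np.float64(-0.001)]
[np.float64(-0.106), np.float64(0.0), np.float64(0.027), np.float64(0.001), np.float64(0.024), np.float64(-0.001)]
[np.float64(-0.121), np.float64(0.0), np.float64(0.027), np.float64(0.001), np.float64(0.023), np.float64(-0.001)]
[np.float64(-0.136), np.float64(0.0), np.float64(0.027), np.float64(0.001), np.float64(0.022), np.float64(-0.001)]
[np.float64(-0.151), np.float64(0.0), np.float64(0.028), np.float64(0.001), np.float64(0.021), np.float64(-0.001)]
[np.float64(-0.166), np.float64(0.0), np.float64(0.028), np.float64(0.001), np.float64(0.02), np.float64(-0.001)]
(np.float64(-0.008), 0, np.float64(0.022812661473328347), np.float64(-0.0665681637758238), 0)
```

Emit:
move_arm --pt "-0.016 0 0.005 0 0.001 0 0" --pt "-0.037 0 0.012 0 0.011 0 0" --pt "-0.057 0 0.02 0 0.019 0 0" --pt "-0.076 0 0.027 0 0.027 0 0" --pt "-0.091 0 0.027 0 0.025 0 0" --pt "-0.106 0 0.027 0 0.024 0 0" --pt "-0.121 0 0.027 0 0.023 0 0" --pt "-0.136 0 0.027 0 0.022 0 0" --pt "-0.151 0 0.028 0 0.021 0 0" --pt "-0.166 0 0.028 0 0.02 0 0"

```text
time_s: 10.3
position: [0.5231, -0.0571, 0.0696]
tcp_rot: [[-0.024, 1.0, -0.001], [0.998, 0.024, 0.065], [0.065, 0.001, -0.998]]
force: [0.6, 0.0, -4.4]
opening: 0.16
grasp_force: 30.0
```

```bash
python3 - <<'E'
from plan import *
s,R,b,th,psi=cur()
ws=[]
# on at 2 mm a row to back x 15, then level out and down to 12 mm
x1=.015; N=7
for k in range(1,N+1):
    xb=b[0]+(x1-b[0])*k/N; t=-np.arctan((.0215-.0132)/(xb+.128)); ws.append((xb,0,.0132-.14*np.sin(t),t,0))
for a in (.6,.25,0):
    t=ws[N-1][3]*a; ws.append((x1+.0,0,.0125-.14*np.sin(t),t,0))
rows(ws,s,R)
c=viewer.capture("side");d=viewer.capture("scene")
for n,q in (("side",c),("scene",d)):
    print(n,[np.round(proj(q,(BR@np.array([x,0,.043])+O))[0],1) for x in (.157,.191)])
cv2.imwrite("pics/w5.png",np.hstack([cv2.resize(q["image"][y:y+150,x:x+120],(400,500),interpolation=cv2.INTER_CUBIC) for q,x,y in((c,210,150),(d,180,150))]))
E
```

```text
t10.3 mid [59.9 -0.3 18.4] back [-9.9 -0.4 23. ] front [129.8  -0.3  13.8] th -0.065 psi 0.001 roll 0.001 F [-0.   0.6 -4.4] g30
[np.float64(-0.012), np.float64(0.001), np.float64(0.001), np.float64(0.0), np.float64(0.001), np.float64(0.0)]
[np.float64(-0.024), np.float64(0.001), np.float64(0.0), np.float64(0.0), np.float64(0.0), np.float64(0.0)]
[np.float64(-0.035), np.float64(0.001), np.float64(-0.0), np.float64(0.0), np.float64(-0.0), np.float64(0.0)]
[np.float64(-0.047), np.float64(0.001), np.float64(-0.001), np.float64(0.0), np.float64(-0.001), np.float64(0.0)]
[np.float64(-0.059), np.float64(0.001), np.float64(-0.002), np.float64(0.0), np.float64(-0.001), np.float64(0.0)]
[np.float64(-0.07), np.float64(0.001), np.float64(-0.002), np.float64(0.0), np.float64(-0.002), np.float64(0.0)]
[np.float64(-0.082), np.float64(0.001), np.float64(-0.003), np.float64(0.0), np.float64(-0.002), np.float64(0.0)]
[np.float64(-0.078), np.float64(0.001), np.float64(0.0), np.float64(0.0), np.float64(-0.01), np.float64(0.0)]
[np.float64(-0.075), np.float64(0.001), np.float64(0.001), np.float64(0.0), np.float64(-0.016), np.float64(0.0)]
[np.float64(-0.072), np.float64(0.001), np.float64(0.002), np.float64(0.0), np.float64(-0.021), np.float64(0.0)]
side [array([269.5, 233.2]), array([272., 243.])]
scene [array([236.4, 233.6]), array([228.7, 243.2])]
```

View pics/w5.png

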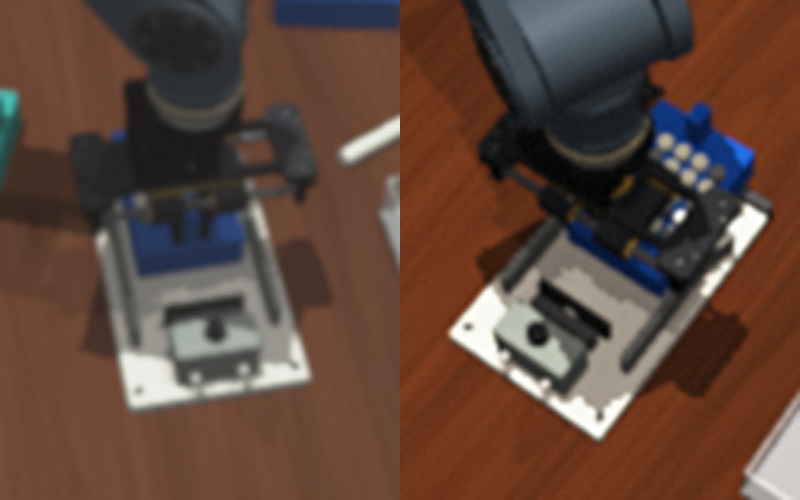

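Emit:
move_arm --pt "-0.012 0.001 0.001 0 0 0 0" --pt "-0.026 0.001 0 0 0 0 0" --pt "-0.04 0.001 0 0 0 0 0" --pt "-0.054 0.001 -0.001 0 -0.001 0 0" --pt "-0.068 0.001 -0.002 0 -0.001 0 0" --pt "-0.083 0.001 -0.003 0 -0.002 0 0" --pt "-0.099 0.001 -0.004 0 -0.002 0 0" --pt "-0.095 0.001 -0.001 0 -0.01 0 0" --pt "-0.092 0.001 0 0 -0.016 0 0" --pt "-0.089 0.001 0.001 0 -0.021 0 0"

```text
time_s: 11.23
position: [0.5245, -0.0846, 0.0676]
tcp_rot: [[-0.023, 1.0, 0.002], [1.0, 0.023, -0.002], [-0.002, 0.002, -1.0]]
force: [-0.5, -2.9, 0.5]
opening: 0.155
grasp_force: 30.0
```

```bash
python3 - <<'E'
from plan import *
s,R,b,th,psi=cur()
c=viewer.capture("wrist")
rows([(.020,0,.0125,0,0),(.026,0,.0122,0,0),(.032,0,.012,0,0)],s,R)
E
```

```text
t11.2 mid [91.1  0.5 12.5] back [21.1  0.5 12.4] front [161.1   0.5  12.6] th 0.002 psi 0.000 roll 0.002 F [ 2.9 -0.6  0.5] g30
[np.float64(0.003), np.float64(-0.001), np.float64(0.0), np.float64(0.001), np.float64(0.001), np.float64(0.0)]
[np.float64(-0.017), np.float64(-0.001), np.float64(0.001), np.float64(0.001), np.float64(0.001), np.float64(0.0)]
[np.float64(-0.037), np.float64(-0.001), np.float64(0.002), np.float64(0.001), np.float64(0.001), np.float64(0.0)]
```

Emit:
move_arm --pt "-0.005 0 0 0 0 0 0" --pt "-0.01 0 0 0 0 0 0" --pt "-0.014 0 0 0 0 0 0" --pt "-0.018 0 0 0 0 0 0" --pt "-0.022 0 0 0 0 0 0" --pt "-0.026 0 0 0 0 0 0" --pt "-0.03 0 0 0 0 0 0" --pt "-0.034 0 0 0 0 0 0" --pt "-0.037 0 0 0 0 0 0" --pt "-0.037 0 0 0 0 0 0"

```text
time_s: 12.12
position: [0.5243, -0.095, 0.0674]
tcp_rot: [[-0.023, 1.0, 0.001], [1.0, 0.023, -0.0], [-0.0, 0.001, -1.0]]
force: [0.6, 1.2, -0.8]
opening: 0.158
grasp_force: 30.0
```

```bash
python3 - <<'E'
from plan import *
cur()
E
```

```text
t12.1 mid [101.4   0.   12.4] back [31.4  0.  12.4] front [1.714e+02 1.000e-01 1.240e+01] th 0.000 psi 0.001 roll 0.001 F [-1.2  0.6 -0.8] g30
```

Emit:
move_arm --pt "-0.003 0 0 0 0 0 0" --pt "-0.006 0 0 0 0 0 0" --pt "-0.009 0 0 0 0 0 0" --pt "-0.012 0 0 0 0 0 0" --pt "-0.012 0 0 0 0 0 0" --pt "-0.012 0 0 0 0 0 0"

```text
time_s: 12.62
position: [0.5245, -0.0986, 0.0675]
tcp_rot: [[-0.023, 1.0, 0.001], [1.0, 0.023, -0.0], [-0.0, 0.001, -1.0]]
force: [-1.0, 1.2, -1.1]
opening: 0.152
grasp_force: 30.0
```

Emit:
move_arm --pt "-0.003 0 0 0 0 0 0" --pt "-0.006 0 0 0 0 0 0" --pt "-0.009 0 0 0 0 0 0" --pt "-0.009 0 0 0 0 0 0" --pt "-0.009 0 0 0 0 0 0"

```text
time_s: 13.03
position: [0.5245, -0.1013, 0.0674]
tcp_rot: [[-0.023, 1.0, 0.001], [1.0, 0.023, -0.0], [-0.0, 0.001, -1.0]]
force: [-0.7, 0.3, -0.6]
opening: 0.161
grasp_force: 30.0
```

Emit:
move_arm --pt "-0.003 0 0 0 0 0 0" --pt "-0.006 0 0 0 0 0 0" --pt "-0.009 0 0 0 0 0 0" --pt "-0.009 0 0 0 0 0 0" --pt "-0.009 0 0 0 0 0 0"

```text
time_s: 13.45
position: [0.5245, -0.1035, 0.0674]
tcp_rot: [[-0.023, 1.0, 0.001], [1.0, 0.023, 0.0], [0.0, 0.001, -1.0]]
force: [-0.2, 4.8, -0.4]
opening: 0.158
grasp_force: 30.0
```

```bash
python3 - <<'E'
from plan import *
for i in range(4): cur(); viewer.capture("side")
E
```

```text
t13.4 mid [109.8   0.   12.4] back [39.8  0.  12.4] front [179.8   0.   12.4] th -0.000 psi 0.000 roll 0.001 F [-4.8 -0.1 -0.4] g30
t13.5 mid [109.8   0.   12.4] back [39.8 -0.  12.4] front [179.8   0.   12.4] th -0.000 psi 0.000 roll 0.001 F [-4.4  0.8 -0.8] g30
t13.6 mid [109.8  -0.   12.4] back [39.8 -0.  12.4] front [179.8   0.   12.4] th -0.000 psi 0.000 roll 0.001 F [-4.1  0.  -1.4] g30
t13.6 mid [109.8   0.   12.4] back [39.8 -0.  12.4] front [179.8   0.   12.4] th -0.000 psi 0.000 roll 0.001 F [-5.3  1.2  0.1] g30
```

Emit:
move_arm --pt "-0.003 0 0 0 0 0 0" --pt "-0.006 0 0 0 0 0 0" --pt "-0.007 0 0 0 0 0 0" --pt "-0.007 0 0 0 0 0 0" --pt "-0.007 0 0 0 0 0 0"

```text
time_s: 14.07
position: [0.5245, -0.1051, 0.0674]
tcp_rot: [[-0.023, 1.0, 0.001], [1.0, 0.023, 0.001], [0.001, 0.001, -1.0]]
force: [0.4, 6.8, -0.1]
opening: 0.158
grasp_force: 30.0
```

```bash
python3 - <<'E'
from plan import *
for i in range(5): cur(); viewer.capture("side")
E
```

```text
t14.1 mid [111.4   0.   12.4] back [41.4  0.  12.5] front [181.4  -0.   12.3] th -0.001 psi -0.000 roll 0.001 F [-6.7  0.5 -0.1] g30
t14.1 mid [111.4   0.   12.4] back [41.4  0.  12.5] front [181.4   0.   12.3] th -0.001 psi -0.000 roll 0.001 F [-6.3  2.  -0.2] g30
t14.2 mid [111.4   0.   12.4] back [41.4  0.  12.5] front [181.4  -0.   12.3] th -0.001 psi -0.000 roll 0.001 F [-5.7  1.3 -0.1] g30
t14.2 mid [111.4  -0.   12.4] back [41.4 -0.  12.5] front [181.4  -0.   12.3] th -0.001 psi -0.000 roll 0.001 F [-6.2  1.  -0.2] g30
t14.3 mid [111.4   0.   12.4] back [41.4  0.1 12.5] front [181.4   0.   12.3] th -0.001 psi -0.000 roll 0.001 F [-5.7  0.5 -0.2] g30
```

Emit:
move_arm --pt "-0.003 0 0 0 0 0 0" --pt "-0.006 0 0 0 0 0 0" --pt "-0.006 0 0 0 0 0 0" --pt "-0.006 0 0 0 0 0 0" --pt "-0.006 0 0 0 0 0 0" --pt "-0.006 0 0 0 0 0 0" --pt "-0.006 0 0 0 0 0 0" --pt "-0.006 0 0 0 0 0 0" --pt "-0.006 0 0 0 0 0 0"

```text
time_s: 15.07
position: [0.5245, -0.1063, 0.0673]
tcp_rot: [[-0.022, 1.0, 0.001], [1.0, 0.022, 0.002], [0.002, 0.001, -1.0]]
force: [2.4, 8.8, -0.8]
opening: 0.159
grasp_force: 30.0
```

```bash
python3 - <<'E'
from plan import *
for i in range(3): cur(); viewer.capture("side")
E
```

```text
t15.1 mid [112.5  -0.   12.5] back [42.5  0.  12.6] front [ 1.825e+02 -1.000e-01  1.230e+01] th -0.002 psi -0.001 roll 0.001 F [-8.8  2.6 -0.8] g30
t15.1 mid [112.5  -0.   12.4] back [42.5  0.  12.6] front [182.5  -0.   12.3] th -0.002 psi -0.001 roll 0.001 F [-7.9  2.4 -0.4] g30
t15.2 mid [112.5  -0.   12.4] back [42.5  0.  12.6] front [ 1.825e+02 -1.000e-01  1.230e+01] th -0.002 psi -0.001 roll 0.001 F [-8.6  1.1  0.3] g30
```

Emit:
move_arm --pt "0.003 0 0 0 0 0 0" --pt "0.006 0 0 0 0 0 0" --pt "0.008 0 0 0 0 0 0" --pt "0.008 0 0 0 0 0 0" --pt "0.008 0 0 0 0 0 0.18" --pt "0.008 0 0 0 0 0 0.2" --pt "0.008 0 0 0 0 0 0.25" --pt "0.008 0 0 0 0 0 0.35" --pt "0.008 0 0 0 0 0 0.5" --pt "0.008 0 0 0 0 0 0.6"

```text
time_s: 16.05
position: [0.5248, -0.1057, 0.0675]
tcp_rot: [[-0.023, 1.0, 0.002], [1.0, 0.023, -0.001], [-0.001, 0.001, -1.0]]
force: [-0.1, 0.1, 1.1]
opening: 0.393
grasp_force: 0.0
```

Emit:
move_arm --pt "0 0 0 0 0 0 0.6" --pt "0 0 0 0 0 0 0.6" --pt "0 0 -0.03 0 0 0 0.6" --pt "0 0 -0.1 0 0 0 0.6" --pt "0 0 -0.2 0 0 0 0.6" --pt "0 0 -0.3 0 0 0 0.6" --pt "0 0 -0.42 0 0 0 0.6" --pt "0 0 -0.5 0 0 0 0.6" --pt "0 0 -0.5 0 0 0 0.6" --pt "0 0 -0.5 0 0 0 0.6"

```text
time_s: 16.88
position: [0.5252, -0.1056, 0.2196]
tcp_rot: [[-0.024, 1.0, 0.005], [1.0, 0.024, -0.002], [-0.002, 0.005, -1.0]]
force: [-0.1, 0.2, -0.0]
opening: 0.6
grasp_force: 0.0
```

```bash
python3 - <<'E'
from plan import *
s=bot.read_state();print(s["time_s"],s["position"],s["force"],s["opening"])
cs=[viewer.capture(n) for n in("wrist","scene")]
p=BR@[.11,0,0]+O; 
m=bluemask(cs[0],proj(cs[0],[p[0],p[1],.06])[0])
RU=RACK[:1]+RACK[1:]
Z=[P+[0,0,.012] for P in RU]
r=fit(cs[:1],[m],Z,[p[0],p[1],Y]); print(r, BR.T@(np.r_[r[0][:2],0]-O), m.sum())
cv2.imwrite("pics/w6.png",np.hstack([cv2.resize(cs[0]["image"],(400,300)),cv2.resize(cs[1]["image"][150:285,160:340],(400,300))]))
E
```

```text
16.8833 [ 0.5252464  -0.10556078  0.21955087] [-0.07782366  0.24072684 -0.00102164] 0.6002904056475395
(array([ 0.52320441, -0.04582646, -1.55948887]), np.float64(0.05762248503534308)) [1.09155190e-01 1.62931582e-05 0.00000000e+00] 11655.0
```

View pics/w6.png

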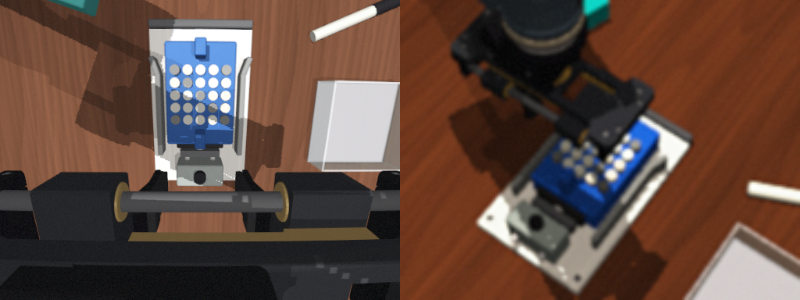

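```bash
python3 -c "
from rig import workorder
print(workorder.hand_in())"
```

```text
the job is handed in; nothing more can be done
None
```

I docked the rack and handed the job in at about 17 s, but the hand-in returned no verdict. The rack squeezed the stop at about 8 N by the wrist force and was then released. The last pictures show it flat and straight behind the threshold. It appears still to be touching the buffer, though I had no direct reading of that contact force.

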